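Stack two boards on a sprung pile

TASK

Put the two loose offcut boards away in the spring-lift rack: first the dark one on top of the pile, then the light one on top of the dark one, both flat and in line with the rack between its guides. How high the pile stands is not known, so feel for it with each board: do not drop a board, let go only once it rests on the pile, and press gently, never pushing the sprung pile down by more than 1 cm. Leave the wax tin, the thread box and the sanding block where they are.

Things in the scene. Friction and masses are not known exactly. Their poses are not given: they have to be found in the camera images.
- dark_board_center (a point): Centre (half-way up, mid length, mid width) of the loose dark brown wooden board that lies flat on the bench: 200 mm long (its y axis), 50 mm wide (its x axis), 14 mm thick (its z axis, up; faces are alike either way round). About 0.08 to 0.17 kg.
- light_board_center (a point): Centre (half-way up, mid length, mid width) of the loose light wooden board that lies flat on the bench: 190 mm long (its y axis), 46 mm wide (its x axis), 12 mm thick (its z axis, up; faces are alike either way round). About 0.08 to 0.17 kg.
- rack: Stacking rack fixed to the bench: plywood base 110 x 244 x 10 mm, a pale wooden wall at each end. Origin: centre of the base's underside (on the bench); x across, y along the boards, z up. Inside, a steel tray on springs carries a pile of two boards (the upper 190 x 46 mm), centred. The unloaded pile's top stands 60 to 105 mm above the bench, differs each time and is not reported.
- rack_mouth (a point): Centre of the rack's open top, level with the top edge of walls and guides, 135 mm above the bench; axes as the rack's. Room between the aluminium corner guides: 64 mm across (x), 212 mm along (y). Guides are 6 mm thick and reach only 20 mm in from each end wall: over the middle 170 mm both sides are open, so fingers may hang beside the pile.
- pile (a joint): How far the sprung pile is pressed down from its unloaded height, in m (0 unloaded, stop at 0.02). It gives from about 0.2 N on, 1.4 mm per N, well damped; each board laid on it sinks it about 1 to 2.5 mm, 7 N press it 1 cm. It does not tell how high the pile is.
- wax_tin: Yellow wax tin, 56 x 72 x 36 mm, bystander; origin at the centre of its underside.
- thread_box: Small red thread carton, 44 x 62 x 22 mm, bystander; origin at the centre of its underside.
- sanding_block: Cork sanding block, 56 x 96 x 26 mm, bystander; origin at the centre of its underside.
Things that resemble listed ones, but are neither listed nor needed, are in the scene too. There is more than one size of the part that bears light_board_center; the job needs the larger.

How it is judged:
On the way, in this order (a step that is already met when the one before it is completed fails the run):
1. the dark board lies flat on the pile between the guides, let go and at rest (x of dark_board_center in the frame of rack between -0.012 and 0.012 m and y of dark_board_center in the frame of rack between -0.016 and 0.016 m and height (world z) of dark_board_center between 0.05 and 0.128 m and angle between dark_board_center's own z axis and vertical below 0.06 rad and angle between the y axis of dark_board_center and the y axis of rack, either way round below 0.15 rad and contact force between the fingers and dark_board below 0.05 N and linear speed of dark_board below 0.02 m/s and value of joint pile between 0.0005 and 0.01 m), for 0.2 s.
2. the light board lies flat on the dark one between the guides, let go and at rest (x of dark_board_center in the frame of rack between -0.012 and 0.012 m and y of dark_board_center in the frame of rack between -0.016 and 0.016 m and height (world z) of dark_board_center between 0.05 and 0.128 m and angle between each of dark_board_center, light_board_center's own z axis and vertical below 0.06 rad and angle between the y axis of each of dark_board_center, light_board_center and the y axis of rack, either way round below 0.15 rad and contact force between the fingers and dark_board below 0.05 N and linear speed of each of dark_board, light_board below 0.02 m/s and value of joint pile between 0.0012 and 0.01 m and x of light_board_center in the frame of rack between -0.012 and 0.012 m and y of light_board_center in the frame of rack between -0.016 and 0.016 m and height (world z) of light_board_center between 0.05 and 0.128 m and contact force between the fingers and light_board below 0.05 N and z of light_board_center in the frame of dark_board_center between 0.01 and 0.016 m), for 0.2 s.
At the end, for the whole second after the job is handed in: Both boards lie level (0.06 rad) in the rack below its top edge, centred within 12 mm across and 16 mm along, in line within 0.15 rad; the light one directly on the dark one (centres 10 to 16 mm apart in height), the pile carrying them (pressed 1.2 to 10 mm), both let go and at rest (all of step 2); the robot touches nothing.
It fails at once if the pile is pushed down by more than 12 mm (value of joint pile above 0.012 m).
It fails at once if a board is dropped (moves faster than 0.25 m/s while the fingers do not touch it) ((contact force between the fingers and dark_board below 0.05 N and linear speed of dark_board above 0.25 m/s) or (contact force between the fingers and light_board below 0.05 N and linear speed of light_board above 0.25 m/s)).
It fails at once if the wax tin, thread box or sanding block is moved by more than 20 mm (distance of any of wax_tin, thread_box, sanding_block from where it was at the start of the episode above 0.02 m).
It also fails if it takes over 72 s, if anything falls off the work surface, if the arm or the gripper's body presses on something with over 40 N, if the wrist force passes 120 N, or if a joint passes its speed limit or range.

ROBOT

A 7-joint arm with a two-finger parallel gripper is mounted at the origin on a cart in front of the work surface, level with it; the furniture and walls round the work are solid. World frame = base frame: x ahead of the robot, y to its left, z up, the work surface at z = 0. Lengths are in m, angles in rad, forces in N, time in s.
With the tool pointing down it reaches from about 0.425 to 0.925 m from the base axis. Payload 6.8 kg.
Tool frame: the origin (TCP) lies on the centre line of the jaws, within the pads' length; the fingertips stand 14 mm ahead of it and the grasp point (between the pads) lies 5 mm behind it (r.tips_ahead is the distance from the TCP to the fingertips, in m); z points along the fingers, y is the line along which they close (so a half turn about z gives the same grasp; the last joint's range is limited). The gripper opens to 85 mm and grips with 20 to 120 N. Pads are 22 mm wide; open, the fingers measure 114 mm over their backs; the gripper's body (76 mm by 85 mm) begins 54 mm behind the grasp point. The pads swing forward as they close: fully open they stand 13 mm farther back than shut.
Start: joints at [-1.342, 0.477, 0.022, 1.555, -0.011, 1.109, -0.083], TCP at [0.223, 0.637, 0.245] pointing down, gripper open.
Joint ranges: [-2.96, 2.96], [-0.34, 2.1], [-1.41, 1.46], [0.24, 2.44], [-1.37, 4.51], [0.17, 1.92], [-2.96, 2.96]. Speed limits (rad/s): [2.39, 2.39, 3.14, 3.14, 3.14, 3.14, 3.14].

INTERFACE

Orientations are given as a rotation vector (axis times angle).
In Python, from bench import r, eyes gives the robot as it stands.
- The arm moves only by the tool step_arm, never from a script. Its argument "rows" is a list of rows, each a list of 6 numbers: the shift along the world's x, y, z in units of 60 cm (1.0 is 60 cm), then the turn, a rotation vector about the world's x, y, z in units of pi rad (1.0 is pi rad). In form: [[x, y, z, rx, ry, rz], ...]. A call has 1 to 5 rows; each row is the pose to reach, as a shift and turn from the pose commanded when the call began, turning the shorter way round; what a row does not reach only later rows make up. A row lasts 1/12 s, in which the tool goes at most 41.7 mm and 7.16 degrees, less where a joint would pass 70% of its speed; a pose out of reach is approached as far as the arm can. A call with a number of a shift or a turn outside -1 to 1 is refused whole. A call with a gripper value outside its range is refused whole. "jaw" is the closure, from 0 (fully open) to 1 (shut), set as the call begins (left out, the last holds). The fingers move at their own pace and stop on an object; "squeeze" is the grip in N (left out, the last holds). Time passes only in rows, so rows that repeat a pose let the fingers close. It gives the time, the measured TCP pose, the force, the opening and the grip force at its end, in the units of the state.
- r.get_obs(): the state, without advancing time (a new reading comes with each control period).
- eyes.grab_frame(name): name is "scene" or "top" or "wrist"; returns the picture (480x640x3 uint8, red, green, blue); there is no depth.
- eyes.camera_info(name): a dict with "mtx" (3x3 intrinsics, pixels), "extrinsics" (4x4, takes a point from camera to world coordinates); the wrist camera has in their place "tool_from_camera" (4x4, takes a point from camera to tool coordinates, whose origin is the TCP and whose axes are the flange's). Camera axes: x right, y down, z forward; pixel columns grow to the right and rows downward; lengths in m; the calibration is good to about 2 mm. A picture is of the moment at which its call begins: read the wrist's pose just before it. camera_info takes no time and is no camera call.
- r.hand_in(): hands the job in; it is judged then, once.
The state is a dict: "clock": time; "joints": joint angles; "qvel": joint speeds; "tau": joint torques, N m; "tcp_pos": TCP position; "orientation": TCP orientation; "contact_force": force on the tool from outside, world axes, zero at the start; "moment": the same for the moment, N m; "grip_width": finger opening in m; "gripper_force": force on a finger pad.
Only numpy, scipy, OpenCV 4.12 (cv2) and the standard library are available. Lean on these libraries where they do the work, as an engineer would, in place of code of your own. Each camera call takes 0.05 s, during which the arm holds its last target. There are 200 camera calls.

## Working session

There is one attempt and no reset: what is moved stays moved. The work goes in short steps, Python scripts to look and compute and a tool call to move; the robot and the scene stay as the last step left them, time stands still between calls to the robot, and variables do not carry over. Pictures are saved under pics/ and viewed, at most 10 in all, crops included, and the job is handed in when it is done.

Besides the shell and the picture viewer there is one more tool, called after "Emit:" as a command line: name --pt "numbers of a row" for each row, then --argument value for the rest. step_arm: Moves the arm, as the interface text tells. Shifts and turns lie within -1 to 1; 1 stands for 60 cm of shift or pi rad of turn. Its arguments: {"type":"object","properties":{"rows":{"type":"array"},"jaw":{"type":"number"},"squeeze":{"type":"number"}},"required":["rows"]}

```bash
mkdir -p pics; ls; python3 - <<'E'
from bench import r, eyes
import cv2, numpy as np
np.set_printoptions(precision=4,suppress=True)
for n in ("scene","top"):
    f=eyes.grab_frame(n); cv2.imwrite(f"pics/{n}0.png",f[:,:,::-1]); i=eyes.camera_info(n); print(n,i)
print(eyes.camera_info("wrist")); print(r.get_obs(), r.tips_ahead)
E
```

```text
pics
scene {'mtx': array([[505.6561,   0.    , 317.4144],
       [  0.    , 505.6561, 244.8531],
       [  0.    ,   0.    ,   1.    ]]), 'extrinsics': array([[-0.7365, -0.297 ,  0.6078, -0.1125],
       [-0.6764,  0.3074, -0.6693,  1.0793],
       [ 0.0119, -0.9041, -0.4273,  0.6209],
       [ 0.    ,  0.    ,  0.    ,  1.    ]])}
top {'mtx': array([[446.4128,   0.    , 319.0417],
       [  0.    , 446.4128, 234.8183],
       [  0.    ,   0.    ,   1.    ]]), 'extrinsics': array([[ 0.0074, -0.9808,  0.1948,  0.419 ],
       [-0.9998, -0.0108, -0.0166,  0.2826],
       [ 0.0184, -0.1946, -0.9807,  1.06  ],
       [ 0.    ,  0.    ,  0.    ,  1.    ]])}
{'mtx': array([[362.7369,   0.    , 311.1979],
       [  0.    , 362.7369, 244.3441],
       [  0.    ,   0.    ,   1.    ]]), 'tool_from_camera': array([[ 0.0003, -0.947 , -0.3211,  0.0812],
       [ 1.    ,  0.0005, -0.0006, -0.0007],
       [ 0.0007, -0.3211,  0.947 , -0.1282],
       [ 0.    ,  0.    ,  0.    ,  1.    ]])}
{'clock': 0.1, 'joints': array([-1.3421,  0.4777,  0.0223,  1.5564, -0.0115,  1.1093, -0.0831]), 'qvel': array([-0.0008, -0.0022, -0.001 , -0.0032, -0.0005, -0.0019, -0.0003]), 'tau': array([  0.0038, -59.7768,   1.6133, -28.1956,   0.0128,   0.0051,
        -0.    ]), 'tcp_pos': array([0.2229, 0.6366, 0.2444]), 'orientation': array([-0.5265, -3.097 ,  0.0026]), 'contact_force': array([-0.3161, -0.7948, -0.0503]), 'moment': array([-0.0173, -0.0135,  0.019 ]), 'gripper_force': 0.0, 'grip_width': 0.0851639799522795} 0.014
```

View pics/top0.png

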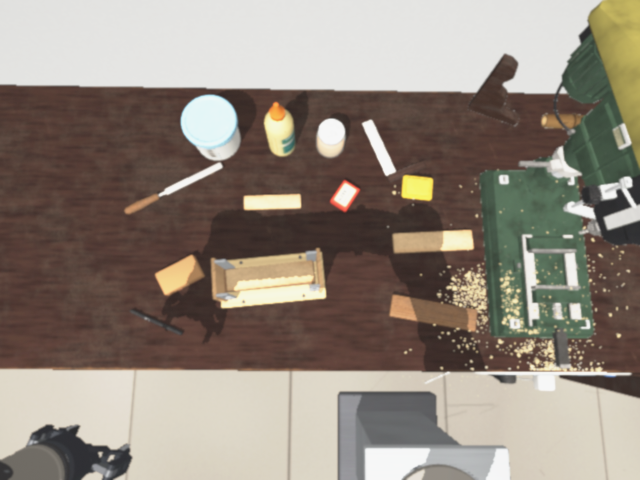

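View pics/scene0.png

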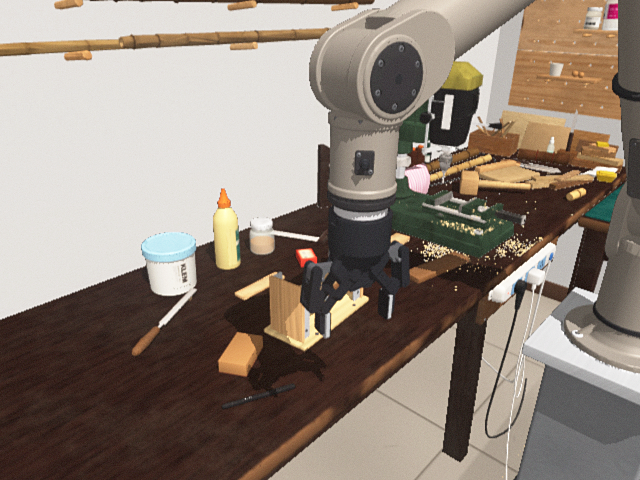

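Candidates for light: the long pale board at top (432,241), about 80 px ≈ 190 mm, versus the short pale piece (272,202), about 57 px ≈ 135 mm, and the rack's own boards (268,279). I choose (432,241). Candidates for dark: the brown board (433,312), about 86 px, versus the cork block (180,275) and the brown handle/wood at (495,90). I choose (433,312). The rack is at (268,279). The crop below checks this.

```bash
cat > h.py <<'E'
import cv2, numpy as np
from scipy.spatial.transform import Rotation as R
from bench import r, eyes
np.set_printoptions(precision=4,suppress=True)
def pose(name,obs=None):
    i=eyes.camera_info(name)
    if name!="wrist": return i["mtx"],i["extrinsics"]
    T=np.eye(4);T[:3,:3]=R.from_rotvec(obs["orientation"]).as_matrix();T[:3,3]=obs["tcp_pos"]
    return i["mtx"],T@i["tool_from_camera"]
def cast(px,z,K,E):
    px=np.atleast_2d(px).astype(float)
    d=(E[:3,:3]@np.linalg.inv(K)@np.c_[px,np.ones(len(px))].T).T
    return E[:3,3]+d*((z-E[2,3])/d[:,2:])
def proj(P,K,E):
    c=(np.atleast_2d(P)-E[:3,3])@E[:3,:3]; u=c@K.T; return u[:,:2]/u[:,2:]
def rect(mask,z,K,E,minarea=200):
    """largest blob -> centre, yaw of long side, sizes on plane z"""
    c,_=cv2.findContours(mask,cv2.RETR_EXTERNAL,cv2.CHAIN_APPROX_NONE)
    out=[]
    for k in c:
        if cv2.contourArea(k)<minarea: continue
        w=cast(k[:,0,:],z,K,E)[:,:2]
        (cx,cy),(a,b),t=cv2.minAreaRect((w*1000).astype(np.float32))
        if a<b: a,b,t=b,a,t+90
        yaw=(t-90+90)%180-90   # long axis relative to +y
        out.append((round(cx),round(cy),round(a),round(b),round(yaw,1),k[:,0].mean(0).round()))
    return out
E
python3 - <<'E'
from h import *
f=cv2.imread("pics/top0.png"); K,E=pose("top")
hsv=cv2.cvtColor(f,cv2.COLOR_BGR2HSV)
for p in [(432,241),(272,202),(433,312),(180,275),(268,279),(225,279),(440,270)]: print(p,hsv[p[1],p[0]])
c=f[190:340,140:500]; cv2.imwrite("pics/crop0.png",cv2.resize(c,None,fx=2.2,fy=2.2,interpolation=cv2.INTER_CUBIC))
m=cv2.inRange(hsv,(8,60,75),(30,255,255)); 
roi=np.zeros_like(m); roi[215:340,380:477]=255
print("boards",rect(m&roi,.013,K,E))
print("corners at z=.135", cast([(211,262),(320,250),(327,299),(216,307)],.135,K,E))
print("base z=.01", cast([(211,262),(320,250),(327,299),(216,307)],.01,K,E))
E
```

```text
(432, 241) [ 17  88 194]
(272, 202) [ 26  43 247]
(433, 312) [ 13 108 128]
(180, 275) [ 20 108 243]
(268, 279) [ 26  42 247]
(225, 279) [ 14 104 144]
(440, 270) [ 7 75 61]
boards [(475, 9, 227, 169, -2.2, array([425., 305.])), (619, -12, 209, 120, 0.7, array([443., 240.]))]
corners at z=.135 [[0.5427 0.491  0.135 ]
 [0.5703 0.2647 0.135 ]
 [0.4685 0.2496 0.135 ]
 [0.4504 0.4759 0.135 ]]
base z=.01 [[0.5594 0.5192 0.01  ]
 [0.5907 0.2622 0.01  ]
 [0.4751 0.2451 0.01  ]
 [0.4546 0.502  0.01  ]]
```

View pics/crop0.png

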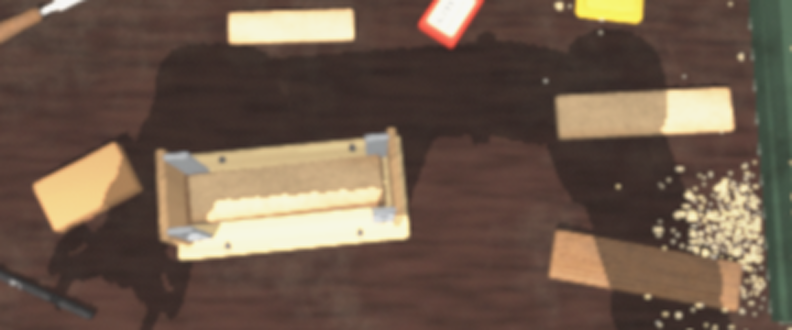

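```bash
python3 - <<'E'
from h import *
K,E=pose("top")
u=lambda l: np.array(l)/2.2+[140,190]
for n,l,z in (("light",[(556,96),(732,87),(734,130),(559,139)],.012),("dark",[(560,231),(741,263),(736,311),(549,277)],.014),("screws",[(222,160),(352,148),(360,232),(228,245)],.01)):
    w=cast(u(l),z,K,E)[:,:2]; d=(w[0]+w[3]-w[1]-w[2]); print(n,w.mean(0),"yaw of y",np.degrees(np.arctan2(-d[0],d[1])),np.linalg.norm(d)/2,np.linalg.norm(w[0]+w[1]-w[2]-w[3])/2)
o=r.get_obs();print(R.from_rotvec(o["orientation"]).as_matrix())
E
```

```text
light [ 0.6143 -0.0096] yaw of y 3.577585505543659 0.19307046650549217 0.047652247484785575
dark [ 0.4451 -0.0028] yaw of y -9.613570294902996 0.196230865827431 0.05004410434168957
screws [0.5205 0.3742] yaw of y 5.991698301881492 0.1399151427073678 0.09060577161202922
[[-0.9438  0.3305 -0.0004]
 [ 0.3305  0.9438 -0.0016]
 [-0.0001 -0.0016 -1.    ]]
```

The crop confirms the choices: the large light board is at (645,113), the dark board at (645,270), and the short pale decoy at (290,27). The rack is centred at (290,196). Heading for the dark board.

Emit:
step_arm --pt "0.05 -0.02 0 0 0 -0.018" --pt "0.1 -0.04 0 0 0 -0.036" --pt "0.15 -0.06 0 0 0 -0.054" --pt "0.2 -0.08 0 0 0 -0.072" --pt "0.25 -0.1 0 0 0 -0.089" --jaw 0 --squeeze 30

```text
clock: 0.52
tcp_pos: [0.3742, 0.5761, 0.2449]
orientation: [-0.957, -2.992, 0.001]
contact_force: [-0.0, 0.3, -0.1]
grip_width: 0.0853
gripper_force: 0.0
```

Emit:
step_arm --pt "0.023 -0.05 0 0 0 -0.018" --pt "0.047 -0.1 0 0 0 -0.036" --pt "0.07 -0.15 0 0 0 -0.054" --pt "0.093 -0.2 0 0 0 -0.072" --pt "0.117 -0.25 0 0 0 -0.089"

```text
clock: 0.93
tcp_pos: [0.4435, 0.4254, 0.2449]
orientation: [-1.365, -2.829, 0.001]
contact_force: [-0.3, 0.3, 0.2]
grip_width: 0.0853
gripper_force: 0.0
```

Emit:
step_arm --pt "0.003 -0.053 0 0 0 -0.018" --pt "0.007 -0.107 0 0 0 -0.036" --pt "0.01 -0.16 0 0 0 -0.054" --pt "0.013 -0.213 0 0 0 -0.072" --pt "0.017 -0.267 0 0 0 -0.089"

```text
clock: 1.35
tcp_pos: [0.453, 0.2653, 0.245]
orientation: [-1.745, -2.612, 0.001]
contact_force: [0.1, -0.5, -0.0]
grip_width: 0.086
gripper_force: 0.0
```

Emit:
step_arm --pt "-0.002 -0.05 0 0 0 -0.018" --pt "-0.003 -0.1 0 0 0 -0.036" --pt "-0.005 -0.15 0 0 0 -0.054" --pt "-0.007 -0.2 0 0 0 -0.072" --pt "-0.008 -0.233 0 0 0 -0.089"

```text
clock: 1.77
tcp_pos: [0.448, 0.124, 0.2451]
orientation: [-2.096, -2.34, 0.002]
contact_force: [0.7, 0.7, 0.4]
grip_width: 0.0852
gripper_force: 0.0
```

Emit:
step_arm --pt "0 -0.05 -0.02 0 0 -0.018" --pt "0 -0.1 -0.04 0 0 -0.036" --pt "0 -0.15 -0.06 0 0 -0.054" --pt "0 -0.2 -0.075 0 0 -0.072" --pt "-0.005 -0.217 -0.075 0 0 -0.09"

```text
clock: 2.18
tcp_pos: [0.4445, -0.0071, 0.1989]
orientation: [-2.407, -2.019, 0.005]
contact_force: [0.0, -0.4, 0.9]
grip_width: 0.0854
gripper_force: 0.0
```

Emit:
step_arm --pt "0 0 0 0 0 0" --pt "0 0 0 0 0 0" --pt "0 0 0 0 0 0"

```text
clock: 2.43
tcp_pos: [0.4462, -0.0018, 0.2005]
orientation: [2.396, 2.032, 0.001]
contact_force: [0.3, -0.4, 0.5]
grip_width: 0.0857
gripper_force: 0.0
```

```bash
python3 - <<'E'
from h import *
o=r.get_obs(); f=eyes.grab_frame("wrist"); cv2.imwrite("pics/w1.png",f[:,:,::-1]); K,E=pose("wrist",o)
y=R.from_rotvec(o["orientation"]).as_matrix()[:,1]; print("jaw yaw",np.degrees(np.arctan2(y[1],y[0])),o["tcp_pos"], o["joints"])
hsv=cv2.cvtColor(f,cv2.COLOR_RGB2HSV)
print(proj([[.445,-.003,.014],[.614,-.01,.012]],K,E))
for v in (75,100,120):
  m=cv2.inRange(hsv,(5,60,v),(30,255,255)); m=cv2.morphologyEx(m,cv2.MORPH_OPEN,np.ones((7,7)));print(v,rect(m,.014,K,E,2000))
E
```

```text
jaw yaw -9.415784013267183 [ 0.4462 -0.0018  0.2005] [-0.6325  0.1601  0.5556  2.1561 -0.1126  0.8516 -0.1727]
[[308.5671 219.297 ]
 [498.781  195.9796]]
75 [(349, 28, 149, 59, -16.4, array([198., 193.])), (608, -4, 216, 73, 13.9, array([487., 189.])), (347, 145, 67, 27, -0.6, array([153.,  51.])), (455, 31, 267, 97, -9.4, array([322., 124.]))]
100 [(447, -2, 199, 51, -9.6, array([311., 207.])), (613, -8, 189, 50, 3.4, array([496., 195.]))]
120 [(448, 5, 183, 50, -9.8, array([310., 199.])), (613, -8, 189, 50, 3.4, array([496., 195.]))]
```

View pics/w1.png

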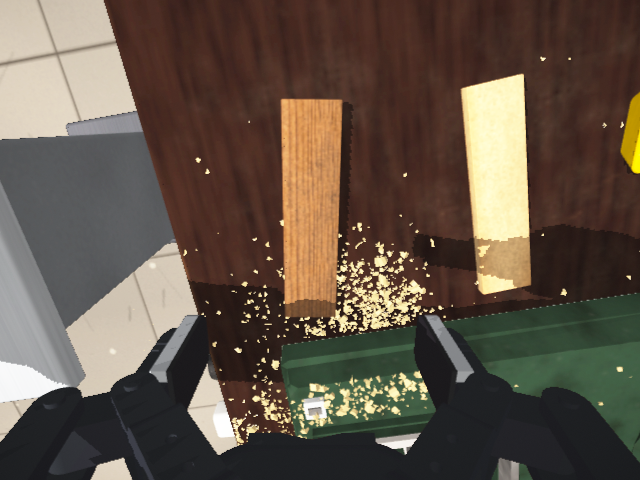

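The picture shows the dark board at (312,207) and the larger light one at (496,195). The jaws are aligned with the dark board, so I descend.

Emit:
step_arm --pt "0 0 -0.05 0 0 0" --pt "0 0 -0.1 0 0 0" --pt "0 0 -0.15 0 0 0" --pt "0 0 -0.2 0 0 0" --pt "0 0 -0.24 0 0 0"

```text
clock: 2.9
tcp_pos: [0.4456, -0.0015, 0.0545]
orientation: [-2.395, -2.032, 0.0]
contact_force: [-0.2, 0.5, 0.6]
grip_width: 0.0852
gripper_force: 0.0
```

Emit:
step_arm --pt "0 0 -0.02 0 0 0" --pt "0 0 -0.04 0 0 0" --pt "0 0 -0.055 0 0 0" --pt "0 0 -0.067 0 0 0" --pt "0 0 -0.067 0 0 0"

```text
clock: 3.32
tcp_pos: [0.4454, -0.0024, 0.0152]
orientation: [-2.397, -2.029, 0.001]
contact_force: [-0.3, -0.5, -0.7]
grip_width: 0.0855
gripper_force: 0.0
```

Emit:
step_arm --pt "0 0 0 0 0 0" --pt "0 0 0 0 0 0" --pt "0 0 0 0 0 0" --pt "0 0 0 0 0 0" --pt "0 0 0 0 0 0" --jaw 0.35

```text
clock: 3.73
tcp_pos: [0.446, -0.003, 0.0165]
orientation: [2.399, 2.028, 0.001]
contact_force: [-0.2, 0.4, 0.3]
grip_width: 0.0558
gripper_force: 0.0
```

Emit:
step_arm --pt "0 0 0 0 0 0" --pt "0 0 0 0 0 0" --pt "0 0 0 0 0 0" --pt "0 0 0 0 0 0" --pt "0 0 0 0 0 0" --jaw 0.6 --squeeze 35

```text
clock: 4.15
tcp_pos: [0.4459, -0.0031, 0.0166]
orientation: [2.399, 2.028, 0.001]
contact_force: [-1.4, 0.5, 7.0]
grip_width: 0.0495
gripper_force: 35.4
```

Emit:
step_arm --pt "0 0 0.01 0 0 0" --pt "0 0 0.03 0 0 0" --pt "0 0 0.06 0 0 0" --pt "0 0 0.08 0 0 0" --pt "0 0 0.1 0 0 0"

```text
clock: 4.57
tcp_pos: [0.4455, -0.0032, 0.0771]
orientation: [2.399, 2.028, 0.0]
contact_force: [-0.2, 1.1, -1.0]
grip_width: 0.0485
gripper_force: 37.4
```

Emit:
step_arm --pt "0 0 0 0 0 0" --pt "0 0 0 0 0 0"

```text
clock: 4.73
tcp_pos: [0.4459, -0.0029, 0.0765]
orientation: [2.398, 2.028, 0.002]
contact_force: [-0.2, -0.0, -1.8]
grip_width: 0.0488
gripper_force: 37.4
```

```bash
python3 - <<'E'
from h import *
o=r.get_obs(); print(o["tcp_pos"],o["contact_force"],o["grip_width"],o["gripper_force"])
f=eyes.grab_frame("wrist"); g=eyes.grab_frame("scene")
cv2.imwrite("pics/lift1.png",np.hstack([cv2.resize(f,(400,300)),cv2.resize(g[120:400,300:640],(400,300))])[:,:,::-1])
E
```

```text
[ 0.4459 -0.0029  0.0765] [-0.1789 -0.0468 -1.8406] 0.04884281455363813 37.35353708267212
```

View pics/lift1.png

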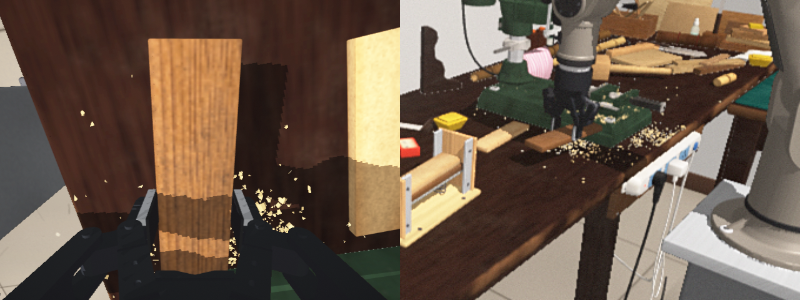

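The board is gripped squarely mid-length: in the wrist half it spans (150–240, 40–270). The closing push of 7 N suggests the fingertips are about level with the board's underside. I'll raise it and go beside the rack for a closer look.

Emit:
step_arm --pt "0 0 0.05 0 0 0.01" --pt "0 0 0.11 0 0 0.025" --pt "0 0 0.17 0 0 0.045" --pt "0 0.02 0.23 0 0 0.065" --pt "0 0.05 0.28 0 0 0.086"

```text
clock: 5.25
tcp_pos: [0.4454, 0.0253, 0.2457]
orientation: [2.105, 2.332, -0.001]
contact_force: [0.6, 1.7, -1.2]
grip_width: 0.049
gripper_force: 37.4
```

Emit:
step_arm --pt "0 0.045 0.02 0 0 0" --pt "0 0.095 0.04 0 0 0" --pt "-0.01 0.15 0.06 0 0 0" --pt "-0.015 0.21 0.06 0 0 0" --pt "-0.02 0.27 0.06 0 0 0"

```text
clock: 5.67
tcp_pos: [0.4332, 0.1904, 0.2801]
orientation: [-2.105, -2.332, -0.001]
contact_force: [0.9, 0.1, -1.1]
grip_width: 0.0491
gripper_force: 37.4
```

Emit:
step_arm --pt "0 0.06 0 0 0 0" --pt "0 0.12 0 0 0 0" --pt "0 0.18 0 0 0 0" --pt "0 0.23 0 0 0 0" --pt "0 0.28 0 0 0 0"

```text
clock: 6.08
tcp_pos: [0.4329, 0.3585, 0.2786]
orientation: [-2.103, -2.334, 0.004]
contact_force: [0.5, 0.8, -0.7]
grip_width: 0.0488
gripper_force: 37.4
```

Emit:
step_arm --pt "0 0 0 0 0 0" --pt "0 0 0 0 0 0" --pt "0 0 0 0 0 0"

```text
clock: 6.33
tcp_pos: [0.4336, 0.3559, 0.2789]
orientation: [2.104, 2.332, -0.004]
contact_force: [0.2, -0.4, -0.6]
grip_width: 0.049
gripper_force: 37.4
```

```bash
python3 - <<'E'
from h import *
o=r.get_obs(); print(o["tcp_pos"],o["contact_force"],o["grip_width"],o["gripper_force"])
f=eyes.grab_frame("wrist"); cv2.imwrite("pics/w2.png",f[:,:,::-1]); K,E=pose("wrist",o); np.savez("w2.npz",K=K,E=E,**{k:o[k] for k in("tcp_pos","orientation")})
y=R.from_rotvec(o["orientation"]).as_matrix()[:,1]; print("jaw yaw",np.degrees(np.arctan2(y[1],y[0])))
E
```

```text
[0.4336 0.3559 0.2789] [ 0.1646 -0.3941 -0.552 ] 0.04898413263152567 37.361451387405396
jaw yaw 5.877888788524319
```

View pics/w2.png

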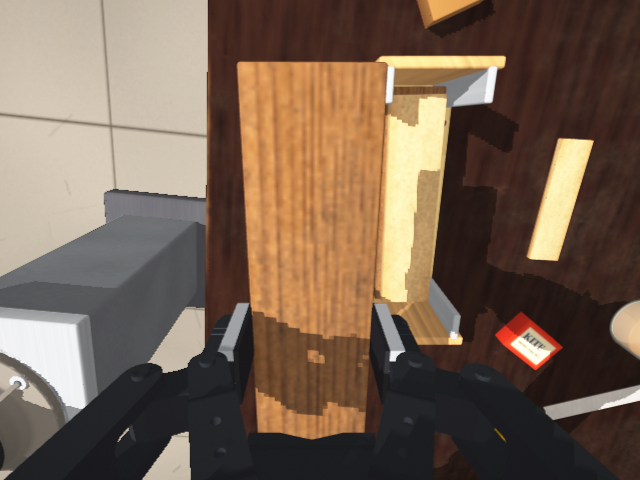

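```bash
python3 - <<'E'
from h import *
d=np.load("w2.npz"); K,E=d["K"],d["E"]
P={"UwallOutR":(505,57),"UwallInR":(505,67),"UwallOutL":(377,57),"guideUR":(496,68),"guideUR_in":(489,68),"guideUL_in":(393,68),"LwallOutR":(462,344),"LwallInR":(462,337),"guideLR":(459,336)}
w=cast(list(P.values()),.135,K,E)[:,:2]
t=np.radians(6.0); A=np.array([[np.cos(t),np.sin(t)],[-np.sin(t),np.cos(t)]])
for n,a in zip(P,w): print(n,a,A@(a-[.5205,.3742]))
# held board corners in tool frame, top face 2.5mm ahead of TCP
i=eyes.camera_info("wrist"); T=i["tool_from_camera"]
c=np.array([(237,62),(386,62),(371,436),(257,436)],float)
q=(T[:3,:3]@np.linalg.inv(K)@np.c_[c,np.ones(4)].T).T; print("board corners tool xyz",T[:3,3]+q*((.0025-T[2,3])/q[:,2:]))
f=cv2.imread("pics/w2.png"); cv2.imwrite("pics/c2.png",cv2.resize(f[40:360,370:520],None,fx=1.8,fy=1.8))
E
```

```text
UwallOutR [0.5514 0.4906] [0.0429 0.1126]
UwallInR [0.5531 0.4847] [0.044  0.1065]
UwallOutL [0.4658 0.4818] [-0.0431  0.1128]
guideUR [0.5472 0.4835] [0.038  0.1059]
guideUR_in [0.5425 0.483 ] [0.0332 0.1059]
guideUL_in [0.4777 0.4763] [-0.0319  0.106 ]
LwallOutR [0.576  0.2668] [ 0.0439 -0.1126]
LwallInR [0.5743 0.2737] [ 0.043  -0.1056]
guideLR [0.5715 0.2744] [ 0.0403 -0.1046]
board corners tool xyz [[ 0.0997 -0.0231  0.0025]
 [ 0.0997  0.0253  0.0025]
 [-0.0568  0.0288  0.0025]
 [-0.0569 -0.0241  0.0025]]
```

View pics/c2.png

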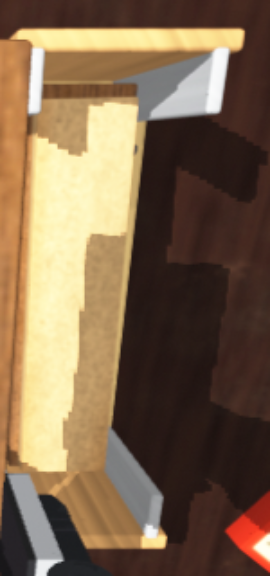

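```bash
cat > tilt.py <<'E'
from h import *
import sys
def tilt(f,width,rows,cols=(200,420),lo=(5,60,75),hi=(30,255,255)):
    i=eyes.camera_info("wrist");K,T=i["mtx"],i["tool_from_camera"]
    m=cv2.inRange(cv2.cvtColor(f,cv2.COLOR_BGR2HSV),lo,hi); m=cv2.morphologyEx(m,cv2.MORPH_CLOSE,np.ones((5,5)))
    L=[];Rr=[]
    for v in rows:
        s=np.flatnonzero(m[v,cols[0]:cols[1]])+cols[0]; s=s[(np.abs(s-311)<130)]
        L.append((v,s[0]-.5));Rr.append((v,s[-1]+.5))
    fit=lambda a:np.polyfit(*np.array(a).T,1)
    pl,pr=fit(L),fit(Rr); pts=[]
    for v in (rows[0],rows[-1]):
        a,b=np.polyval(pl,v),np.polyval(pr,v); Z=K[0,0]*width/(b-a)
        c=np.linalg.inv(K)@[(a+b)/2,v,1]*Z; pts.append((T@np.r_[c,1])[:3]); print(v,a,b,"tool",pts[-1])
    d=pts[0]-pts[1]; print("tilt rad",d[2]/d[0],"yaw",d[1]/d[0], "resid",np.std(np.array(L)[:,1]-np.polyval(pl,rows)),np.std(np.array(Rr)[:,1]-np.polyval(pr,rows)))
E
python3 - <<'E'
from tilt import *
f=cv2.imread("pics/w2.png")
tilt(f,.05,list(range(66,290,4)),cols=(215,384))
E
```

```text
66 242.60338345864656 383.4999999999999 tool [0.1    0.0017 0.014 ]
286 225.64661654135324 383.5 tool [ 0.032  -0.001  -0.0237]
tilt rad 0.5548955299477084 yaw 0.039981672849712824 resid 9.000511850876906 4.2195295518359347e-14
```

```bash
cat > tilt.py <<'E'
from h import *
def tilt(f,width,rows,l,rr,top):
    """l, rr: approx (col at rows[0], col at rows[-1]) of left/right edge; refine by gradient"""
    i=eyes.camera_info("wrist");K,T=i["mtx"],i["tool_from_camera"]
    g=np.abs(cv2.Sobel(cv2.GaussianBlur(f,(3,3),0).astype(np.float32),cv2.CV_32F,1,0)).sum(2)
    P=[]
    for e in (l,rr):
        q=[]
        for v in rows:
            c=int(round(np.interp(v,(rows[0],rows[-1]),e))); w=g[v,c-6:c+7]; w=w*(w>.5*w.max()); q.append((w*np.arange(c-6,c+7)).sum()/w.sum())
        q=np.array(q); v=np.array(rows); p=np.polyfit(v,q,1)
        for _ in range(3):
            k=np.abs(q-np.polyval(p,v))<1.2; p=np.polyfit(v[k],q[k],1)
        print("inliers",k.sum(),len(v),np.std((q-np.polyval(p,v))[k])); P.append(p)
    pts=[]
    for v in (top,rows[-1]):
        a,b=np.polyval(P[0],v),np.polyval(P[1],v); Z=K[0,0]*width/(b-a)
        c=np.linalg.inv(K)@[(a+b)/2,v,1]*Z; pts.append((T@np.r_[c,1])[:3]); print(v,a,b,"tool",pts[-1])
    d=pts[0]-pts[1]; print("tilt rad (z fwd/x)",d[2]/d[0],"yaw",d[1]/d[0])
E
python3 - <<'E'
from tilt import *
f=cv2.imread("pics/w2.png")
tilt(f,.05,list(range(68,294,4)),(238,252),(386,376),62)
E
```

```text
inliers 57 57 0.1827905429935913
inliers 53 57 0.6206191140626938
62 236.4022406163518 388.46505501411457 tool [0.0999 0.0014 0.004 ]
292 249.35837473672652 378.0613186519453 tool [ 0.0186  0.002  -0.0007]
tilt rad (z fwd/x) 0.05860633153867131 yaw -0.007337157728286519
```

The rack corners seen here confirm a centre of (0.521, 0.374) and a yaw of 6°. The board is held centred, with perhaps a slight tilt. Moving over the rack and down to the mouth.

Emit:
step_arm --pt "0.05 0.01 0 0 0 0" --pt "0.1 0.02 0 0 0 0" --pt "0.143 0.031 0 0 0 0" --pt "0.143 0.031 0 0 0 0" --pt "0.143 0.031 0 0 0 0"

```text
clock: 6.8
tcp_pos: [0.5208, 0.3735, 0.2795]
orientation: [2.108, 2.328, -0.002]
contact_force: [-0.8, -1.4, -1.4]
grip_width: 0.0487
gripper_force: 37.4
```

Emit:
step_arm --pt "0 0 -0.05 0 0 0" --pt "0 0 -0.1 0 0 0" --pt "0 0 -0.14 0 0 0" --pt "0 0 -0.17 0 0 0" --pt "0 0 -0.17 0 0 0"

```text
clock: 7.22
tcp_pos: [0.516, 0.3731, 0.1741]
orientation: [-2.103, -2.332, 0.013]
contact_force: [-0.7, -0.1, -1.2]
grip_width: 0.0489
gripper_force: 37.3
```

```bash
python3 - <<'E'
from h import *
o=r.get_obs(); print(o["tcp_pos"],o["contact_force"],o["moment"],o["joints"])
f=eyes.grab_frame("wrist");g=eyes.grab_frame("scene")
cv2.imwrite("pics/m1.png",np.hstack([cv2.resize(f,(400,300)),cv2.resize(g[220:380,200:413],(400,300))])[:,:,::-1]);cv2.imwrite("pics/w3.png",f[:,:,::-1])
E
```

```text
[0.516  0.3731 0.1741] [-0.668  -0.0728 -1.1942] [0.0117 0.0585 0.0194] [-0.931   0.5005  0.2844  1.7272 -0.167   0.9459 -0.4777]
```

View pics/m1.png

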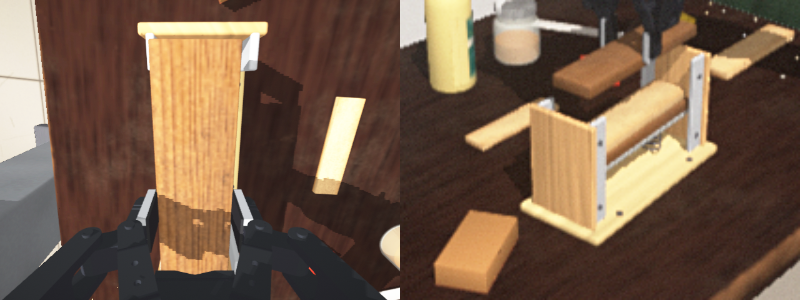

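The board is over the mouth between the end walls, with guides in view at (150,50) and (250,50), sitting about 3 mm toward −x as the arm settles. Letting it settle before the numeric check.

Emit:
step_arm --pt "0 0 0 0 0 0" --pt "0 0 0 0 0 0" --pt "0 0 0 0 0 0"

```text
clock: 7.57
tcp_pos: [0.5201, 0.3759, 0.1797]
orientation: [2.104, 2.333, 0.004]
contact_force: [-0.4, 0.6, -0.8]
grip_width: 0.0487
gripper_force: 37.3
```

```bash
python3 - <<'E'
from h import *
from tilt import tilt
o=r.get_obs(); print(o["tcp_pos"],o["orientation"],o["contact_force"],o["moment"]); M=R.from_rotvec(o["orientation"]).as_matrix(); print(M)
f=cv2.cvtColor(eyes.grab_frame("wrist"),cv2.COLOR_RGB2BGR); cv2.imwrite("pics/w4.png",f)
try: tilt(f,.05,list(range(70,200,4)),(240,246),(386,382),62)
except Exception as e: print(e)
E
```

```text
[0.5201 0.3759 0.1797] [2.1042 2.3327 0.0041] [-0.3628  0.641  -0.8337] [-0.0383 -0.0026 -0.0529]
[[-0.1027  0.9947  0.0019]
 [ 0.9947  0.1027  0.0019]
 [ 0.0017  0.002  -1.    ]]
inliers 33 33 0.15497657483540656
inliers 33 33 0.21584549278346357
62 236.14386005769205 387.4389023563133 tool [0.1    0.0012 0.0047]
198 244.04722849944235 378.82815062055107 tool [0.0545 0.0011 0.0047]
tilt rad (z fwd/x) -0.0009461769588158976 yaw 0.002055997786459969
```

```bash
python3 - <<'E'
from h import *
d=np.load("w2.npz"); K,E=d["K"],d["E"]
t=np.radians(6.0); A=np.array([[np.cos(t),np.sin(t)],[-np.sin(t),np.cos(t)]])
for z in (.06,.07,.08,.09,.1,.105):
    w=cast([(446,94),(447,87),(428.5,301)],z,K,E)[:,:2]; print(z,((w-[.521,.3742])@A.T).round(4).tolist())
E
```

```text
0.06 [[0.0312, 0.0944], [0.0314, 0.1], [0.0367, -0.1101]]
0.07 [[0.0277, 0.0937], [0.0279, 0.0993], [0.0331, -0.1049]]
0.08 [[0.0243, 0.0931], [0.0245, 0.0985], [0.0296, -0.0996]]
0.09 [[0.0209, 0.0925], [0.0211, 0.0977], [0.026, -0.0943]]
0.1 [[0.0175, 0.0919], [0.0177, 0.0969], [0.0224, -0.0891]]
0.105 [[0.0158, 0.0915], [0.016, 0.0965], [0.0206, -0.0864]]
```

Emit:
step_arm --pt "0 0 -0.03 0 0 0" --pt "0 0 -0.055 0 0 0" --pt "0 -0.001 -0.075 0 0 0" --pt "0 -0.002 -0.083 0 0 0" --pt "0 -0.002 -0.083 0 0 0"

```text
clock: 8.03
tcp_pos: [0.5189, 0.3737, 0.1272]
orientation: [-2.104, -2.333, 0.003]
contact_force: [0.2, -0.1, -1.3]
grip_width: 0.0486
gripper_force: 37.4
```

Emit:
step_arm --pt "0 0 0 0 0 0" --pt "0 0 0 0 0 0" --pt "0 0 0 0 0 0" --pt "0 0 0 0 0 0" --pt "0 0 0 0 0 0"

```text
clock: 8.45
tcp_pos: [0.5197, 0.3745, 0.1288]
orientation: [2.104, 2.333, 0.001]
contact_force: [-0.4, -0.1, -0.7]
grip_width: 0.0489
gripper_force: 37.4
```

Emit:
step_arm --pt "0 0 -0.005 0 0 0" --pt "0 0 -0.01 0 0 0" --pt "0 0 -0.013 0 0 0" --pt "0 0 -0.013 0 0 0" --pt "0 0 -0.013 0 0 0"

```text
clock: 8.87
tcp_pos: [0.5193, 0.3742, 0.1202]
orientation: [-2.104, -2.333, 0.001]
contact_force: [0.1, 0.3, -1.1]
grip_width: 0.0488
gripper_force: 37.4
```

Emit:
step_arm --pt "0 0 -0.002 0 0 0" --pt "0 0 -0.004 0 0 0" --pt "0 0 -0.004 0 0 0" --pt "0 0 -0.004 0 0 0" --pt "0 0 -0.004 0 0 0"

```text
clock: 9.28
tcp_pos: [0.5195, 0.3743, 0.1181]
orientation: [2.104, 2.333, 0.0]
contact_force: [-0.3, -0.2, -1.8]
grip_width: 0.0488
gripper_force: 37.4
```

Emit:
step_arm --pt "0 0 -0.002 0 0 0" --pt "0 0 -0.004 0 0 0" --pt "0 0 -0.004 0 0 0" --pt "0 0 -0.004 0 0 0" --pt "0 0 -0.004 0 0 0"

```text
clock: 9.7
tcp_pos: [0.5195, 0.3743, 0.1157]
orientation: [2.104, 2.333, 0.0]
contact_force: [0.8, -0.3, -1.0]
grip_width: 0.0485
gripper_force: 37.4
```

Emit:
step_arm --pt "0 0 -0.002 0 0 0" --pt "0 0 -0.004 0 0 0" --pt "0 0 -0.004 0 0 0" --pt "0 0 -0.004 0 0 0" --pt "0 0 -0.004 0 0 0"

```text
clock: 10.12
tcp_pos: [0.5195, 0.3743, 0.1133]
orientation: [2.104, 2.333, -0.0]
contact_force: [-0.1, 0.1, -1.4]
grip_width: 0.049
gripper_force: 37.4
```

Emit:
step_arm --pt "0 0 -0.002 0 0 0" --pt "0 0 -0.004 0 0 0" --pt "0 0 -0.004 0 0 0" --pt "0 0 -0.004 0 0 0" --pt "0 0 -0.004 0 0 0"

```text
clock: 10.53
tcp_pos: [0.5195, 0.3743, 0.1109]
orientation: [2.104, 2.333, -0.0]
contact_force: [0.1, -0.4, -1.2]
grip_width: 0.049
gripper_force: 37.4
```

Emit:
step_arm --pt "0 0 -0.002 0 0 0" --pt "0 0 -0.004 0 0 0" --pt "0 0 -0.004 0 0 0" --pt "0 0 -0.004 0 0 0" --pt "0 0 -0.004 0 0 0"

```text
clock: 10.95
tcp_pos: [0.5195, 0.3743, 0.1085]
orientation: [2.104, 2.333, 0.0]
contact_force: [-0.5, 0.8, -0.4]
grip_width: 0.0486
gripper_force: 37.4
```

Emit:
step_arm --pt "0 0 -0.002 0 0 0" --pt "0 0 -0.004 0 0 0" --pt "0 0 -0.004 0 0 0" --pt "0 0 -0.004 0 0 0" --pt "0 0 -0.004 0 0 0"

```text
clock: 11.37
tcp_pos: [0.5195, 0.3743, 0.1061]
orientation: [2.104, 2.333, 0.0]
contact_force: [-0.2, -0.2, -0.1]
grip_width: 0.0491
gripper_force: 37.4
```

Emit:
step_arm --pt "0 0 -0.002 0 0 0" --pt "0 0 -0.004 0 0 0" --pt "0 0 -0.004 0 0 0" --pt "0 0 -0.004 0 0 0" --pt "0 0 -0.004 0 0 0"

```text
clock: 11.78
tcp_pos: [0.5195, 0.3743, 0.1037]
orientation: [2.104, 2.333, -0.0]
contact_force: [0.2, -0.0, -1.2]
grip_width: 0.049
gripper_force: 37.4
```

Just noise so far, so I keep going.

Emit:
step_arm --pt "0 0 -0.002 0 0 0" --pt "0 0 -0.004 0 0 0" --pt "0 0 -0.004 0 0 0" --pt "0 0 -0.004 0 0 0" --pt "0 0 -0.004 0 0 0"

```text
clock: 12.2
tcp_pos: [0.5196, 0.3744, 0.1015]
orientation: [2.104, 2.333, 0.001]
contact_force: [-0.9, -0.3, 0.1]
grip_width: 0.0488
gripper_force: 37.6
```

Emit:
step_arm --pt "0 0 -0.002 0 0 0" --pt "0 0 -0.004 0 0 0" --pt "0 0 -0.004 0 0 0" --pt "0 0 -0.004 0 0 0" --pt "0 0 -0.004 0 0 0"

```text
clock: 12.62
tcp_pos: [0.5196, 0.3744, 0.0991]
orientation: [2.104, 2.333, 0.001]
contact_force: [-0.2, 0.1, 2.0]
grip_width: 0.0491
gripper_force: 37.7
```

Contact: about 3 N change and the grip reading shifted, with the pile top near z ≈ 0.086, matching the visual estimate. Easing up about 1 mm, then releasing.

Emit:
step_arm --pt "0 0 0.001 0 0 0" --pt "0 0 0.002 0 0 0" --pt "0 0 0.002 0 0 0" --pt "0 0 0.002 0 0 0"

```text
clock: 12.95
tcp_pos: [0.5196, 0.3743, 0.1002]
orientation: [2.104, 2.333, 0.001]
contact_force: [0.3, -0.0, 0.7]
grip_width: 0.0487
gripper_force: 37.6
```

Emit:
step_arm --pt "0 0 0 0 0 0" --pt "0 0 0 0 0 0" --pt "0 0 0 0 0 0" --pt "0 0 0 0 0 0" --pt "0 0 0 0 0 0" --jaw 0.3

```text
clock: 13.37
tcp_pos: [0.5193, 0.3742, 0.0999]
orientation: [-2.104, -2.333, 0.001]
contact_force: [0.7, 0.1, 0.4]
grip_width: 0.0599
gripper_force: 0.0
```

Emit:
step_arm --pt "0 0 0.01 0 0 0" --pt "0 0 0.03 0 0 0" --pt "0 0 0.05 0 0 0" --pt "0 0 0.08 0 0 0" --pt "0 0 0.12 0 0 0" --jaw 0.15

```text
clock: 13.78
tcp_pos: [0.519, 0.3739, 0.173]
orientation: [-2.104, -2.333, 0.002]
contact_force: [-0.5, 0.7, 0.3]
grip_width: 0.0726
gripper_force: 0.0
```

Emit:
step_arm --pt "0 0 0.06 0 0 0" --pt "0 0 0.12 0 0 0" --pt "0 0 0.15 0 0 0" --pt "0 0 0.18 0 0 0" --pt "0 0 0.18 0 0 0"

```text
clock: 14.2
tcp_pos: [0.5215, 0.3753, 0.2864]
orientation: [2.104, 2.332, 0.014]
contact_force: [0.6, 1.0, 0.8]
grip_width: 0.0725
gripper_force: 0.0
```

Emit:
step_arm --pt "0 0 0 0 0 0" --pt "0 0 0 0 0 0" --pt "0 0 0 0 0 0"

```text
clock: 14.45
tcp_pos: [0.5188, 0.3739, 0.2791]
orientation: [-2.104, -2.333, 0.003]
contact_force: [0.0, -0.3, -0.4]
grip_width: 0.0728
gripper_force: 0.0
```

```bash
python3 - <<'E'
from h import *
o=r.get_obs(); print(o["tcp_pos"],o["contact_force"],o["joints"])
f=eyes.grab_frame("wrist"); cv2.imwrite("pics/w5.png",f[:,:,::-1]); K,E=pose("wrist",o); np.savez("w5.npz",K=K,E=E)
E
```

```text
[0.5188 0.3739 0.2791] [ 0.0295 -0.2875 -0.3527] [-0.9523  0.4005  0.3131  1.6228 -0.1324  1.1411 -0.5038]
```

View pics/w5.png

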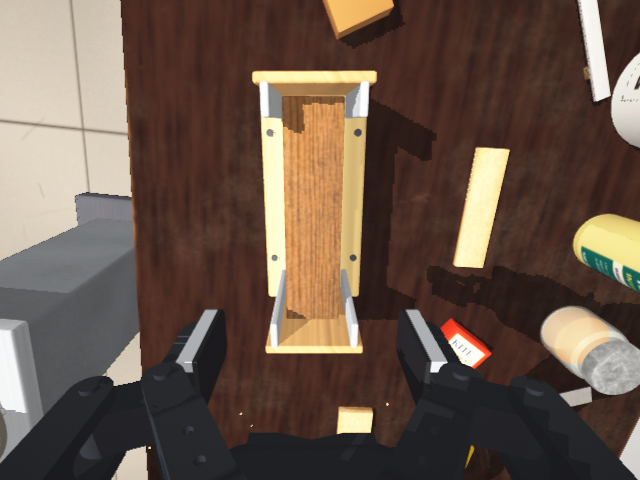

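The dark board lies in line and centred in the rack, spanning (283–345, 97) to (289–340, 319). On to the light board.

Emit:
step_arm --pt "0.015 -0.06 0 0 0 0" --pt "0.03 -0.12 0 0 0 -0.004" --pt "0.045 -0.18 0 0 0 -0.008" --pt "0.06 -0.24 0 0 0 -0.012" --pt "0.075 -0.3 0 0 0 -0.014" --jaw 0

```text
clock: 14.92
tcp_pos: [0.5642, 0.1924, 0.2792]
orientation: [-2.155, -2.285, 0.002]
contact_force: [0.9, 0.9, 0.4]
grip_width: 0.0852
gripper_force: 0.0
```

Emit:
step_arm --pt "0.015 -0.06 -0.02 0 0 0" --pt "0.03 -0.12 -0.04 0 0 0" --pt "0.045 -0.18 -0.07 0 0 0" --pt "0.06 -0.24 -0.1 0 0 0" --pt "0.075 -0.29 -0.12 0 0 0"

```text
clock: 15.33
tcp_pos: [0.6083, 0.0171, 0.2057]
orientation: [-2.156, -2.283, 0.005]
contact_force: [-0.1, -0.4, -0.3]
grip_width: 0.0857
gripper_force: 0.0
```

Emit:
step_arm --pt "0.007 -0.04 -0.01 0 0 0" --pt "0.007 -0.047 -0.01 0 0 0" --pt "0.007 -0.047 -0.01 0 0 0" --pt "0.007 -0.047 -0.01 0 0 0" --pt "0.007 -0.047 -0.01 0 0 0"

```text
clock: 15.75
tcp_pos: [0.6137, -0.0057, 0.2021]
orientation: [-2.151, -2.288, -0.001]
contact_force: [-0.1, 0.9, 0.5]
grip_width: 0.0849
gripper_force: 0.0
```

```bash
python3 - <<'E'
from h import *
o=r.get_obs(); f=eyes.grab_frame("wrist"); cv2.imwrite("pics/w6.png",f[:,:,::-1]); K,E=pose("wrist",o)
y=R.from_rotvec(o["orientation"]).as_matrix()[:,1]; print("jaw yaw",np.degrees(np.arctan2(y[1],y[0])),o["tcp_pos"])
hsv=cv2.cvtColor(f,cv2.COLOR_RGB2HSV); print(proj([[.613,-.008,.012]],K,E))
for v in (110,130):
  m=cv2.inRange(hsv,(8,40,v),(35,255,255)); m=cv2.morphologyEx(m,cv2.MORPH_OPEN,np.ones((7,7)));print(v,rect(m,.012,K,E,2000))
E
```

```text
jaw yaw 3.5289739027057494 [ 0.6137 -0.0057  0.2021]
[[309.1593 218.9843]]
110 [(751, 27, 77, 60, -5.7, array([468., 189.])), (616, -9, 188, 47, 3.4, array([313., 209.]))]
130 [(751, 26, 76, 60, -5.7, array([468., 189.])), (616, -9, 188, 46, 3.3, array([313., 208.]))]
```

Emit:
step_arm --pt "0.003 -0.005 -0.05 0 0 0" --pt "0.003 -0.005 -0.1 0 0 0" --pt "0.003 -0.005 -0.15 0 0 0" --pt "0.003 -0.005 -0.2 0 0 0" --pt "0.003 -0.005 -0.24 0 0 0"

```text
clock: 16.22
tcp_pos: [0.6149, -0.0087, 0.0563]
orientation: [-2.151, -2.288, -0.0]
contact_force: [0.3, 0.1, 0.4]
grip_width: 0.0853
gripper_force: 0.0
```

Emit:
step_arm --pt "0 0 -0.02 0 0 0" --pt "0 0 -0.04 0 0 0" --pt "0 0 -0.055 0 0 0" --pt "0 0 -0.065 0 0 0" --pt "0 0 -0.065 0 0 0"

```text
clock: 16.63
tcp_pos: [0.6154, -0.0106, 0.0187]
orientation: [-2.154, -2.286, 0.0]
contact_force: [-0.7, -0.2, 0.2]
grip_width: 0.0853
gripper_force: 0.0
```

Emit:
step_arm --pt "0 0 0 0 0 0" --pt "0 0 0 0 0 0" --pt "0 0 0 0 0 0" --pt "0 0 0 0 0 0" --pt "0 0 0 0 0 0" --jaw 0.4

```text
clock: 17.05
tcp_pos: [0.6158, -0.0109, 0.0196]
orientation: [2.155, 2.286, 0.001]
contact_force: [0.6, -1.1, 0.0]
grip_width: 0.0512
gripper_force: 0.0
```

Emit:
step_arm --pt "0 0.003 -0.003 0 0 0" --pt "0 0.003 -0.003 0 0 0" --pt "0 0.003 -0.003 0 0 0"

```text
clock: 17.3
tcp_pos: [0.6154, -0.0088, 0.0172]
orientation: [-2.154, -2.286, 0.0]
contact_force: [-0.5, 0.5, 0.8]
grip_width: 0.0513
gripper_force: 0.0
```

Emit:
step_arm --pt "0 0 0 0 0 0" --pt "0 0 0 0 0 0" --pt "0 0 0 0 0 0" --pt "0 0 0 0 0 0" --pt "0 0 0 0 0 0" --jaw 0.65

```text
clock: 17.72
tcp_pos: [0.6157, -0.0091, 0.0175]
orientation: [2.155, 2.286, 0.001]
contact_force: [-0.4, -0.4, 3.2]
grip_width: 0.0448
gripper_force: 36.3
```

Emit:
step_arm --pt "0 0 0.01 0 0 0" --pt "0 0 0.03 0 0 0" --pt "0 0 0.06 0 0 0" --pt "0 0 0.08 0 0 0" --pt "0 0 0.1 0 0 0"

```text
clock: 18.13
tcp_pos: [0.6157, -0.0092, 0.0789]
orientation: [2.155, 2.285, 0.001]
contact_force: [1.1, 0.4, -1.5]
grip_width: 0.0448
gripper_force: 36.1
```

Emit:
step_arm --pt "0 0 0 0 0 0" --pt "0 0 0 0 0 0" --pt "0 0 0 0 0 0"

```text
clock: 18.38
tcp_pos: [0.615, -0.0089, 0.077]
orientation: [-2.154, -2.286, 0.001]
contact_force: [-1.3, -0.3, -0.8]
grip_width: 0.0445
gripper_force: 36.1
```

```bash
python3 - <<'E'
from h import *
o=r.get_obs(); f=eyes.grab_frame("wrist"); cv2.imwrite("pics/w7.png",f[:,:,::-1])
y=R.from_rotvec(o["orientation"]).as_matrix()[:,1]; print("jaw yaw",np.degrees(np.arctan2(y[1],y[0])),o["tcp_pos"],o["contact_force"],o["grip_width"])
hsv=cv2.cvtColor(f,cv2.COLOR_RGB2HSV)
m=cv2.inRange(hsv,(8,40,110),(35,255,255)); m=cv2.morphologyEx(m,cv2.MORPH_OPEN,np.ones((7,7)))
for v in (50,58,62,66,70,74,80,100,150,200,250,280):
  s=np.flatnonzero(m[v,200:420])+200; print(v,s[[0,-1]] if len(s) else None,end=' ')
E
```

```text
jaw yaw 3.3933884449467646 [ 0.615  -0.0089  0.077 ] [-1.2775 -0.3442 -0.8446] 0.04450907100071601
50 None 58 None 62 None 66 None 70 None 74 None 80 [247 375] 100 [245 377] 150 [247 374] 200 [250 371] 250 [253 369] 280 [254 367]
```

Emit:
step_arm --pt "0 0 0.05 0 0 0" --pt "0 0 0.11 0 0 0.004" --pt "0 0.01 0.17 0 0 0.008" --pt "-0.01 0.04 0.22 0 0 0.012" --pt "-0.02 0.08 0.255 0 0 0.0145"

```text
clock: 18.85
tcp_pos: [0.6042, 0.0366, 0.2327]
orientation: [2.105, 2.328, 0.001]
contact_force: [0.7, 0.8, -1.1]
grip_width: 0.045
gripper_force: 36.8
```

Emit:
step_arm --pt "-0.015 0.06 0 0 0 0" --pt "-0.03 0.12 0 0 0 0" --pt "-0.045 0.18 0 0 0 0" --pt "-0.06 0.24 0 0 0 0" --pt "-0.075 0.3 0 0 0 0"

```text
clock: 19.27
tcp_pos: [0.5573, 0.2203, 0.2294]
orientation: [-2.102, -2.334, 0.002]
contact_force: [0.9, -0.4, -1.0]
grip_width: 0.0451
gripper_force: 36.8
```

Emit:
step_arm --pt "-0.015 0.06 0 0 0 0" --pt "-0.03 0.12 0 0 0 0" --pt "-0.045 0.18 0 0 0 0" --pt "-0.06 0.23 0 0 0 0" --pt "-0.065 0.258 0 0 0 0"

```text
clock: 19.68
tcp_pos: [0.5163, 0.3786, 0.2289]
orientation: [-2.094, -2.339, 0.002]
contact_force: [-0.4, 0.3, -2.3]
grip_width: 0.0447
gripper_force: 36.8
```

Emit:
step_arm --pt "0 0 -0.02 0 0 0" --pt "0 0 -0.04 0 0 0" --pt "0 0 -0.06 0 0 0" --pt "0 0 -0.075 0 0 0" --pt "0 0 -0.075 0 0 0"

```text
clock: 20.1
tcp_pos: [0.5189, 0.3708, 0.1823]
orientation: [2.105, 2.332, -0.008]
contact_force: [-0.3, -0.4, -1.7]
grip_width: 0.0446
gripper_force: 36.7
```

Emit:
step_arm --pt "0 0 0 0 0 0" --pt "0 0 0 0 0 0" --pt "0 0 0 0 0 0" --pt "0 0 0 0 0 0"

```text
clock: 20.43
tcp_pos: [0.5199, 0.3738, 0.1861]
orientation: [2.103, 2.334, 0.002]
contact_force: [-0.4, -0.5, -2.3]
grip_width: 0.0447
gripper_force: 36.7
```

```bash
python3 - <<'E'
from h import *
from tilt import tilt
o=r.get_obs(); f=cv2.cvtColor(eyes.grab_frame("wrist"),cv2.COLOR_RGB2BGR); cv2.imwrite("pics/w8.png",f)
y=R.from_rotvec(o["orientation"]).as_matrix()[:,1]; print("jaw yaw",np.degrees(np.arctan2(y[1],y[0])),o["tcp_pos"],o["contact_force"])
g=f.astype(int).sum(2)[40:110,290:330].mean(1); d=np.diff(g); print("row grads",[(i+40,int(d[i])) for i in np.argsort(-abs(d))[:6]])
tilt(f,.046,list(range(100,280,4)),(244,254),(377,367),78)
f7=cv2.imread("pics/w7.png");tilt(f7,.046,list(range(100,280,4)),(244,254),(377,367),78)
E
```

```text
jaw yaw 5.974568151863066 [0.5199 0.3738 0.1861] [-0.3659 -0.5407 -2.2772]
row grads [(np.int64(43), 241), (np.int64(80), 229), (np.int64(42), 229), (np.int64(61), -99), (np.int64(62), -69), (np.int64(79), 67)]
inliers 44 45 0.26837735307854643
inliers 44 45 0.31922372845520963
78 241.23357303537216 381.08363703001163 tool [0.0949 0.001  0.0024]
276 252.14017381365147 371.96049877599694 tool [ 0.0252  0.0014 -0.0003]
tilt rad (z fwd/x) 0.037862661610660577 yaw -0.0051970823127018275
inliers 45 45 0.166972341838394
inliers 45 45 0.11337765922733527
78 243.52965875422956 378.33708139021235 tool [0.0954 0.0009 0.0073]
276 254.2059702037144 367.51136689354456 tool [0.0219 0.0009 0.0071]
tilt rad (z fwd/x) 0.0022939530560229598 yaw 0.0003451327746238001
```

Emit:
step_arm --pt "0 0 -0.03 0 0 0" --pt "0 0 -0.055 0 0 0" --pt "0 0 -0.075 0 0 0" --pt "0 0 -0.09 0 0 0" --pt "0 0 -0.1 0 0 0"

```text
clock: 20.9
tcp_pos: [0.5191, 0.3735, 0.1243]
orientation: [-2.102, -2.335, 0.002]
contact_force: [0.8, -0.1, -0.9]
grip_width: 0.045
gripper_force: 36.7
```

Emit:
step_arm --pt "0 0 0 0 0 0" --pt "0 0 0 0 0 0" --pt "0 0 0 0 0 0" --pt "0 0 0 0 0 0" --pt "0 0 0 0 0 0"

```text
clock: 21.32
tcp_pos: [0.5199, 0.374, 0.126]
orientation: [2.102, 2.334, 0.002]
contact_force: [0.1, 0.1, -2.0]
grip_width: 0.045
gripper_force: 36.7
```

Emit:
step_arm --pt "0 0 -0.002 0 0 0" --pt "0 0 -0.004 0 0 0" --pt "0 0 -0.005 0 0 0" --pt "0 0 -0.005 0 0 0" --pt "0 0 -0.005 0 0 0"

```text
clock: 21.73
tcp_pos: [0.5194, 0.3737, 0.1222]
orientation: [-2.102, -2.334, 0.0]
contact_force: [0.7, 0.8, -1.8]
grip_width: 0.045
gripper_force: 36.7
```

Emit:
step_arm --pt "0 0 -0.002 0 0 0" --pt "0 0 -0.004 0 0 0" --pt "0 0 -0.004 0 0 0" --pt "0 0 -0.004 0 0 0" --pt "0 0 -0.004 0 0 0"

```text
clock: 22.15
tcp_pos: [0.5195, 0.3737, 0.1199]
orientation: [2.102, 2.334, -0.0]
contact_force: [-0.6, 0.1, -1.6]
grip_width: 0.045
gripper_force: 36.7
```

Emit:
step_arm --pt "0 0 -0.002 0 0 0" --pt "0 0 -0.004 0 0 0" --pt "0 0 -0.004 0 0 0" --pt "0 0 -0.004 0 0 0" --pt "0 0 -0.004 0 0 0"

```text
clock: 22.57
tcp_pos: [0.5195, 0.3737, 0.1175]
orientation: [-2.102, -2.335, 0.0]
contact_force: [-0.1, -0.2, -1.1]
grip_width: 0.0453
gripper_force: 36.7
```

Emit:
step_arm --pt "0 0 -0.002 0 0 0" --pt "0 0 -0.003 0 0 0" --pt "0 0 -0.003 0 0 0" --pt "0 0 -0.003 0 0 0" --pt "0 0 -0.003 0 0 0"

```text
clock: 22.98
tcp_pos: [0.5195, 0.3738, 0.1158]
orientation: [2.102, 2.335, 0.001]
contact_force: [-0.4, -0.7, -0.7]
grip_width: 0.0447
gripper_force: 36.8
```

Emit:
step_arm --pt "0 0 -0.002 0 0 0" --pt "0 0 -0.003 0 0 0" --pt "0 0 -0.003 0 0 0" --pt "0 0 -0.003 0 0 0" --pt "0 0 -0.003 0 0 0"

```text
clock: 23.4
tcp_pos: [0.5196, 0.3738, 0.1141]
orientation: [2.102, 2.334, 0.001]
contact_force: [0.8, -0.4, 1.5]
grip_width: 0.0448
gripper_force: 37.0
```

Emit:
step_arm --pt "0 0 0 0 0 0"

```text
clock: 23.48
tcp_pos: [0.5196, 0.3738, 0.114]
orientation: [2.102, 2.334, 0.001]
contact_force: [0.0, -0.4, 0.4]
grip_width: 0.045
gripper_force: 37.0
```

About 2 N taken up, with the height as predicted: the board rests on the dark one. Release, opening narrowly first.

Emit:
step_arm --pt "0 0 0 0 0 0" --pt "0 0 0 0 0 0" --pt "0 0 0 0 0 0" --pt "0 0 0 0 0 0" --pt "0 0 0 0 0 0" --jaw 0.3

```text
clock: 23.9
tcp_pos: [0.5194, 0.3736, 0.1139]
orientation: [-2.102, -2.334, 0.0]
contact_force: [0.6, 0.0, 0.4]
grip_width: 0.0598
gripper_force: 0.0
```

Emit:
step_arm --pt "0 0 0.01 0 0 0" --pt "0 0 0.03 0 0 0" --pt "0 0 0.05 0 0 0" --pt "0 0 0.08 0 0 0" --pt "0 0 0.12 0 0 0" --jaw 0.15

```text
clock: 24.32
tcp_pos: [0.519, 0.3733, 0.1868]
orientation: [-2.102, -2.334, 0.002]
contact_force: [0.1, 1.2, 0.0]
grip_width: 0.0726
gripper_force: 0.0
```

Emit:
step_arm --pt "0 0 0.06 0 0 0" --pt "0 0 0.1 0 0 0" --pt "0 0 0.13 0 0 0" --pt "0 0 0.155 0 0 0" --pt "0 0 0.155 0 0 0"

```text
clock: 24.73
tcp_pos: [0.5213, 0.3746, 0.2844]
orientation: [2.102, 2.334, 0.013]
contact_force: [0.7, 1.0, -0.5]
grip_width: 0.0726
gripper_force: 0.0
```

Emit:
step_arm --pt "0 0 0 0 0 0" --pt "0 0 0 0 0 0" --pt "0 0 0 0 0 0" --pt "0 0 0 0 0 0"

```text
clock: 25.07
tcp_pos: [0.519, 0.3734, 0.2779]
orientation: [-2.102, -2.334, 0.003]
contact_force: [0.4, 0.5, -0.4]
grip_width: 0.0726
gripper_force: 0.0
```

```bash
python3 - <<'E'
from h import *
o=r.get_obs(); print(o["tcp_pos"],o["contact_force"])
f=eyes.grab_frame("wrist"); g=eyes.grab_frame("scene"); cv2.imwrite("pics/w9.png",np.hstack([cv2.resize(f,(480,360)),cv2.resize(g[230:350,260:367],(320,360))])[:,:,::-1])
E
```

```text
[0.519  0.3734 0.2779] [ 0.3648  0.4964 -0.43  ]
```

View pics/w9.png

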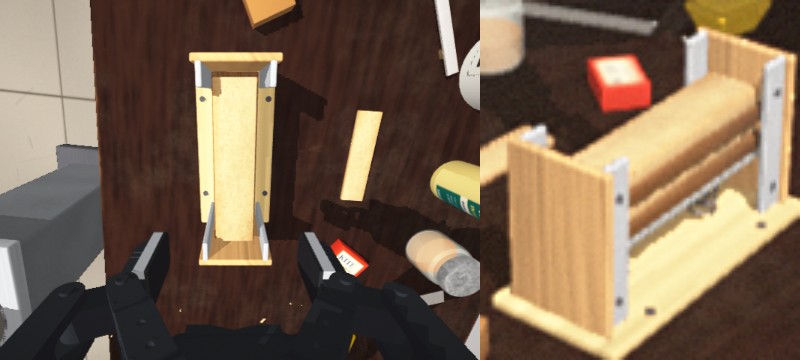

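The light board lies flat and centred on the dark one, at (213–256, 77–240) in the wrist half. The arm is clear, so I hand in.

```bash
python3 -c "
from bench import r
print(r.hand_in())"
```

```text
the job is handed in; nothing more can be done
None
```

Job handed in: the last picture shows the light board flat and centred on the dark one in the rack, with both let go and the bystanders never touched; the hand-in returned no verdict.

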